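# Load the specimen tray and wedge up its cradle

## Task

Pick up the loaded steel specimen tray by its grip, slide it under the lips of the hinged cradle from the open front until it is fully home against the back stop, and let go of it while the cradle lies on its rests. Then take the aluminium levelling wedge (not the plain block), lay it flat on the base and push it thin end first under the middle of the cradle's front bar until the front just lifts off its rests, by a few millimetres and less than eight, and finish there with the gripper still holding the wedge and nothing but the wedge propping the front up. Keep the pots standing in the tray and leave everything else on the bench where it is.

Things in the scene. Friction and masses are not known exactly. Their poses are not given: they have to be found in the camera images.
- level_base: fixed dark steel base plate on the bench, 285 x 140 x 10 mm; z = 0 is the bench, smooth top at z = 10 mm. Local +x: direction in which tray and wedge go in. Spans x -170 to +115, y -70 to +70 mm; x below -85 mm is a clear runway for the wedge. Two black rests at x = -30, y = +-46 mm (tops z = 28) leave a 74 mm passage. Cradle hinge at x = 100, z = 34 mm
- cradle (a joint): hinge angle (rad) of the aluminium tray cradle: 0 = lying on its rests; grows as its front edge (towards base -x) rises, up to 0.35. Axis along base y, front bar 160 mm from it: 0.01 rad lifts the bar 1.6 mm. Only its weight and the tray's hold it down, about 3 to 5 N at the bar
- cradle_seat (a point): point on the cradle's floor under the tray's centre (its origin) when the tray is fully home; moves with the cradle. x = insertion direction, z up. At rest at base x = 18, y = 0, z = 34 mm. The floor runs from x = -82 mm (open front) to a back stop with its face at x = +70 mm, 14 mm high. Side walls' inner faces at y = +-55 mm
- cradle_mouth (a point): middle of the floor's front end, axes as cradle_seat and 82 mm before it. From x = 5 mm to the back, lips on the side walls cover |y| 44 to 60 mm, underside 12 and top 15 mm above the floor; between them the cradle is open above. Flared guides, 15 mm high, reach out to x = -26 mm, where the mouth is about 128 mm wide
- cradle_lip (a point): middle of the underside of the cradle's front bar (round, 8 mm diameter, 100 mm long along y), which the wedge's slope meets; at rest 14 mm above the base's top, at base x = -60 mm; axes as cradle_seat
- tray: loaded bare steel specimen tray: plate 140 (x) x 100 (y) x 5 mm, two low pot holders (36 x 69 mm, up to z = 19 mm, centres at x = +-45 mm), at its centre an upright black grip 36 (x) x 12 (y) mm, up to z = 60 mm. Origin: centre of its underside. Goes in either way round. 0.16 to 0.3 kg, plus the pots
- wedge: bare aluminium levelling wedge, 110 (x) x 36 (y) mm, 0.16 kg. Origin: centre of its underside. Thin end at x = 55 mm, 4 mm thick; top slopes up 1 in 4 to 24 mm at x = -25; behind it a grip block x -55 to -25, 26 mm wide, 46 mm tall. Slope meets the resting bar with the thin end 40 mm beyond it; each 4 mm more lifts 1 mm. Push 5 to 12 N; does not slide back
- pot_a: clear specimen pot with white cap, 27 mm across, 36 mm tall, about 30 g, standing in a cell of the tray (underside 8 mm above the tray's); origin: centre of its underside
- pot_b: like pot_a, in the cell at the other corner
- packer: plain rectangular packing block, bare aluminium like the wedge, 110 x 36 x 24 mm, flat on top with no slope and no grip block: not the wedge; origin: middle of its underside; leave it where it is
- pot_c: a third specimen pot, 27 mm across and 36 mm tall, standing alone on the bench; origin: middle of its underside; leave it where it is
- beaker: glass beaker, 70 mm across, 65 mm tall; origin: middle of its underside; leave it where it is
- screwdriver: screwdriver lying flat, 170 mm long, black handle; origin: middle of its underside; leave it where it is
There are look-alikes about, which are no part of the job. Leave any orange look-alike of the tray alone.

How it is judged:
On the way:
1. the tray is fully home in the cradle and let go, the cradle still down on its rests (x of tray in the frame of cradle_seat between -0.007 and 0.004 m and y of tray in the frame of cradle_seat between -0.0065 and 0.0065 m and z of tray in the frame of cradle_seat between -0.003 and 0.004 m and angle between the x axis of tray and the x axis of cradle_seat, either way round below 0.08 rad and contact force between the fingers and tray below 0.2 N and value of joint cradle below 0.006 rad), for 0.2 s.
At the end, for the whole second after the job is handed in: Front bar raised 1.3 to 8.5 mm (0.008 to 0.053 rad) and still, carried by the wedge alone; wedge flat on the base (0.07 rad), within 25 mm of its centre line, fingers bearing on it (over 1 N); tray home within 7 mm (6.5 mm sideways, 0.08 rad), untouched, both pots standing in it (value of joint cradle between 0.008 and 0.053 rad and velocity of joint cradle between -0.03 and 0.03 rad/s and x of tray in the frame of cradle_seat between -0.007 and 0.004 m and y of tray in the frame of cradle_seat between -0.0065 and 0.0065 m and z of tray in the frame of cradle_seat between -0.003 and 0.004 m and angle between the x axis of tray and the x axis of cradle_seat, either way round below 0.08 rad and distance between each of pot_a, pot_b and tray below 0.06 m and angle between each of pot_a, pot_b's own z axis and vertical below 0.3 rad and contact force between wedge and cradle above 0.8 N and contact force between the fingers and wedge above 1 N and contact force between each of the arm, the fingers, packer and cradle below 0.3 N and contact force between the fingers and tray below 0.3 N and angle between wedge's own z axis and vertical below 0.07 rad and z of wedge in the frame of level_base between 0.007 and 0.013 m and y of wedge in the frame of level_base between -0.025 and 0.025 m); the arm keeps its last pose, push and grip.
It fails at once if something else on the bench is pushed more than 4 cm from its place (distance of any of packer, pot_c, beaker, screwdriver from where it was at the start of the episode above 0.04 m).
It also fails if it takes over 64 s, if anything falls off the work surface, if the arm or the gripper's body presses on something with over 40 N, if the wrist force passes 120 N, or if a joint passes its speed limit or range.

## Robot

A 6-joint arm with a two-finger parallel gripper is mounted at the origin on the work surface. World frame = base frame: x ahead of the robot, y to its left, z up, the work surface at z = 0. Lengths are in m, angles in rad, forces in N, time in s.
With the tool pointing down it reaches from about 0.425 to 0.95 m from the base axis. Payload 3.5 kg.
Tool frame: the origin (TCP) lies midway between the tips of the shut fingers; the grasp point (between the pads) lies 19 mm behind it (ctrl.hold_point_z is the distance from the TCP to the grasp point, in m); z points along the fingers, y is the line along which they close (so a half turn about z gives the same grasp; the last joint's range is limited). The gripper opens to 85 mm and grips with 20 to 120 N. Pads are 22 mm wide; open, the fingers measure 114 mm over their backs; the gripper's body (76 mm by 85 mm) begins 54 mm behind the grasp point. The pads swing forward as they close: fully open they stand 13 mm farther back than shut.
Start: joints at [-1.263, 0.286, 1.577, -0, 1.279, -0.15], TCP at [0.298, -0.605, 0.231] pointing down, gripper open.
Joint ranges: [-2.77, 2.77], [-0.9, 2.22], [0.21, 2.48], [-1.53, 4.67], [0.24, 2.81], [-2.84, 2.84]. Speed limits (rad/s): [2.79, 2.79, 3.14, 3.14, 3.14, 3.14].

## Interface

Orientations are given as a unit quaternion [x, y, z, w].
In Python, from plant import readout, cams, sign_off, ctrl gives the robot as it stands. The module is installed in compiled form; this text tells all that it offers.
- The arm moves only by the tool step_arm, never from a script. Its argument "increments" is a list of rows, each a list of 2 entries, a list of its own where there are three numbers: the shift along the world's x, y, z in mm, then the turn, a rotation vector about the world's x, y, z in rad. In form: [[[x, y, z], [rx, ry, rz]], ...]. A call has 1 to 8 rows; each row shifts and turns the commanded pose from where the row before left it; what a row does not reach is not made up. A row lasts 1/12 s, in which the tool goes at most 41.7 mm and 7.16 degrees, less where a joint would pass 70% of its speed; a pose out of reach is approached as far as the arm can. A call is refused whole if a number of a shift passes 41.7 or a number of a turn 0.125, either way. A call with a gripper value outside its range is refused whole. "fingers" is the opening, from -1 (shut) to 1 (fully open), set as the call begins (left out, the last holds). The fingers move at their own pace and stop on an object; "grip_force" is the grip in N (left out, the last holds). Time passes only in rows, so rows that do not move let the fingers close. It gives the time, the measured TCP pose, the force, the opening and the grip force at its end, in the units of the state.
- readout.get_state(): the state, without advancing time (a new reading comes with each control period).
- cams.read_camera(name): name is "scene" or "top" or "wrist"; returns the picture (384x512x3 uint8, red, green, blue); there is no depth.
- cams.get_calibration(name): a dict with "fx", "fy", "cx", "cy" (pixels), "eye" and "rotation" of the camera in the world; the wrist camera has in their place "T_tool_cam" (4x4, takes a point from camera to tool coordinates, whose origin is the TCP and whose axes are the flange's). Camera axes: x right, y up, looking along -z (the intrinsics and any distortion apply to the point x, -y, -z); pixel columns grow to the right and rows downward; lengths in m; the calibration is good to about 2 mm. A picture is of the moment at which its call begins: read the wrist's pose just before it. get_calibration takes no time and is no camera call.
- sign_off(): hands the job in; it is judged then, once.
The state is a dict: "time": time; "qpos": joint angles; "dq": joint speeds; "joint_efforts": joint torques, N m; "eef_pos": TCP position; "tcp_rot": TCP orientation; "contact_force": force on the tool from outside, world axes, zero at the start; "wrist_torque": the same for the moment, N m; "opening": opening from 0.0 (shut) to 1.0 (fully open); "finger_force": force on a finger pad.
Only numpy, scipy, OpenCV 4.12 (cv2) and the standard library are available. Lean on these libraries where they do the work, as an engineer would, in place of code of your own. Each camera call takes 0.05 s, during which the arm holds its last target. There are 200 camera calls.

## Working session

There is one attempt and no reset: what is moved stays moved. The work goes in short steps, Python scripts to look and compute and a tool call to move; the robot and the scene stay as the last step left them, time stands still between calls to the robot, and variables do not carry over. Pictures are saved under pics/ and viewed, at most 10 in all, crops included, and the job is handed in when it is done.

Besides the shell and the picture viewer there is one more tool, called by a JSON object that holds its "fn" and its "kwargs", one argument or row to a line. step_arm: Moves the arm, as the interface text tells. Its arguments: {"type":"object","properties":{"increments":{"type":"array","items":{"type":"array"}},"fingers":{"type":"number"},"grip_force":{"type":"number"}},"required":["increments"]}

```bash
mkdir -p pics
python3 - <<'E'
from plant import readout,cams,ctrl
import cv2,numpy as np
print(readout.get_state(),ctrl.hold_point_z)
for n in ("scene","top"):
    im=cams.read_camera(n);cv2.imwrite(f"pics/{n}0.png",im[...,::-1]);np.save(f"pics/{n}0.npy",im)
    print(n,cams.get_calibration(n))
print(cams.get_calibration("wrist"))
E
```

```text
{'time': 0.0, 'qpos': array([-1.26299165e+00,  2.87203888e-01,  1.57819125e+00, -2.53862068e-05,
        1.27859570e+00, -1.49998306e-01]), 'dq': array([-4.77476401e-04,  2.86511353e-05,  1.81935551e-03, -9.19650785e-04,
       -2.83785214e-04,  1.23836816e-03]), 'joint_efforts': array([ 1.39141216e-04, -4.05980766e+01, -2.92626286e+01, -1.50518845e-04,
        5.89416522e-03,  8.02524660e-07]), 'eef_pos': array([ 0.29815425, -0.60484217,  0.22991398]), 'tcp_rot': array([ 9.73914710e-01,  2.26911216e-01, -1.06627221e-04, -1.19440753e-03]), 'contact_force': array([-0.5356726 , -0.75175524,  0.32197575]), 'wrist_torque': array([-0.00158768, -0.02586497,  0.03467103]), 'finger_force': 0.0, 'opening': 0.9995380309959241} 0.0187
scene {'fx': 404.6220929431214, 'fy': 404.6220929431214, 'cx': 250.5796918711465, 'cy': 190.98032633125086, 'eye': array([1.24572424, 0.06167341, 0.90656085]), 'rotation': array([0.23670571, 0.2120524 , 0.64318619, 0.69664605])}
top {'fx': 415.1683302884248, 'fy': 415.1683302884248, 'cx': 257.70463868223436, 'cy': 188.5770040672515, 'eye': array([0.38852449, 0.13317272, 1.46701627]), 'rotation': array([ 0.05250319, -0.05109269, -0.7045221 ,  0.70589062])}
{'fx': 324.8696576682677, 'fy': 324.8696576682677, 'cx': 248.3872492046923, 'cy': 189.97424157213112, 'T_tool_cam': array([[-1.02837652e-03,  9.54713371e-01,  2.97525330e-01,
         7.62898220e-02],
       [ 9.99999007e-01,  6.95273055e-04,  1.22540496e-03,
        -5.57788383e-04],
       [ 9.63049156e-04,  2.97526295e-01, -9.54713138e-01,
        -1.42789518e-01],
       [ 0.00000000e+00,  0.00000000e+00,  0.00000000e+00,
         1.00000000e+00]])}
```

View pics/top0.png

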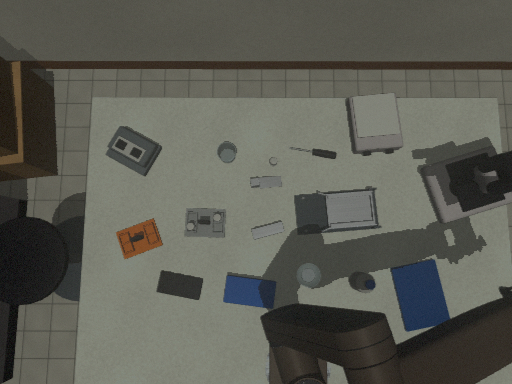

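View pics/scene0.png

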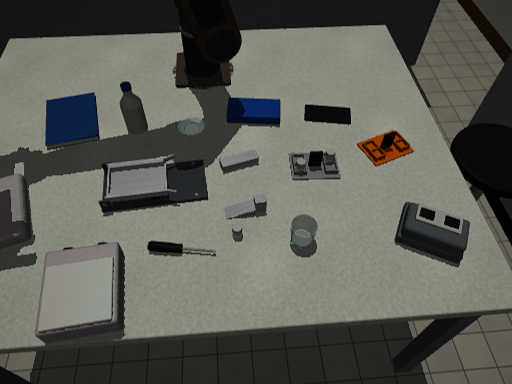

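Top view: the grey tray is at (205,222), with an orange look-alike at (139,238). There are two bare aluminium bars: (266,182) has a block at its left end, so it fits the wedge. (268,230) is plain and fits the packer. The base and cradle are at (338,210), with the runway to the left. I'll confirm with one enlarged crop.

```bash
cat > h.py <<'E'
import numpy as np,cv2
from scipy.spatial.transform import Rotation as R
from plant import readout,cams
def cam(n,st=None):
    c=cams.get_calibration(n)
    if n=="wrist":
        T=c["T_tool_cam"];Rt=R.from_quat(st["tcp_rot"]).as_matrix()
        return c,Rt@T[:3,:3],Rt@T[:3,3]+st["eef_pos"]
    return c,R.from_quat(c["rotation"]).as_matrix(),np.array(c["eye"])
def ray(n,uv,z,st=None):
    c,M,e=cam(n,st);uv=np.atleast_2d(np.array(uv,float))
    d=np.c_[(uv[:,0]-c["cx"])/c["fx"],-(uv[:,1]-c["cy"])/c["fy"],-np.ones(len(uv))]@M.T
    return e+d*((z-e[2])/d[:,2])[:,None]
def proj(n,P,st=None):
    c,M,e=cam(n,st);p=(np.atleast_2d(P)-e)@M
    return np.c_[c["cx"]+c["fx"]*p[:,0]/-p[:,2],c["cy"]-c["fy"]*p[:,1]/-p[:,2]]
E
python3 - <<'E'
from h import *
t=cv2.imread("pics/top0.png");s=cv2.imread("pics/scene0.png")
a=cv2.resize(t[145:245,180:385],None,fx=3.9,fy=3.0,interpolation=cv2.INTER_CUBIC)
a=cv2.resize(t[145:245,180:380],(600,300),interpolation=cv2.INTER_CUBIC)
b=cv2.resize(s[135:255,95:345],(600,288),interpolation=cv2.INTER_CUBIC)
cv2.imwrite("pics/crop0.png",np.vstack([a,b]))
for k,u in dict(tray=(205,222),wedge=(266,182),packer=(268,230),base=(311,212),cr=(350,210),orange=(139,238)).items(): print(k,ray("top",u,.01)[0].round(3))
E
```

```text
tray [0.485 0.321 0.01 ]
wedge [0.627 0.107 0.01 ]
packer [0.457 0.1   0.01 ]
base [ 0.521 -0.051  0.01 ]
cr [ 0.528 -0.189  0.01 ]
orange [0.429 0.55  0.01 ]
```

View pics/crop0.png

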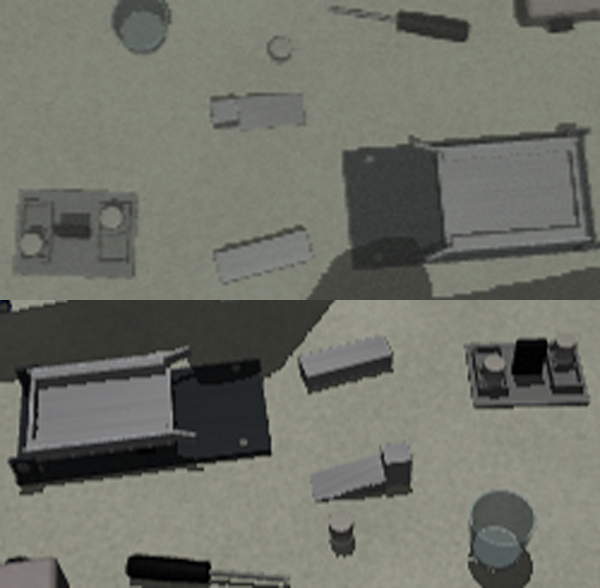

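Confirmed: the wedge at (266,182) has the slope and grip block, the packer is the plain bar, and the grey tray holds both pots. Next I move towards the cradle to look with the wrist camera.

{"fn": "step_arm", "kwargs": {
  "increments": [
    [[18, 36, 1.5], [0, 0, 0.08]],
    [[18, 36, 1.5], [0, 0, 0.08]],
    [[18, 36, 1.5], [0, 0, 0.08]],
    [[18, 36, 1.5], [0, 0, 0.08]],
    [[18, 36, 1.5], [0, 0, 0.08]],
    [[18, 36, 1.5], [0, 0, 0.08]],
    [[18, 36, 1.5], [0, 0, 0.08]],
    [[18, 36, 1.5], [0, 0, 0.08]]
  ]
}}

```text
time: 0.77
eef_pos: [0.4426, -0.3154, 0.2429]
tcp_rot: [0.852, 0.523, -0.0, -0.0]
contact_force: [-0.0, -0.7, 0.4]
opening: 1.0
finger_force: 0.0
```

{"fn": "step_arm", "kwargs": {
  "increments": [
    [[18, 36, 1.5], [0, 0, 0.08]],
    [[18, 36, 1.5], [0, 0, 0.08]],
    [[18, 36, 1.5], [0, 0, 0.08]],
    [[18, 36, 1.5], [0, 0, 0.08]],
    [[18, 36, 1.5], [0, 0, 0.08]],
    [[18, 36, 1.5], [0, 0, 0.08]],
    [[0, 0, 0], [0, 0, 0]],
    [[0, 0, 0], [0, 0, 0]]
  ]
}}

```text
time: 1.43
eef_pos: [0.5507, -0.0993, 0.2519]
tcp_rot: [0.703, 0.711, -0.0, -0.0]
contact_force: [-0.1, -0.5, -0.3]
opening: 0.999
finger_force: 0.0
```

Run:
```python
from h import *
import pickle
st=readout.get_state();im=cams.read_camera("wrist")
pickle.dump((st,im),open("pics/w1.pkl","wb"));cv2.imwrite("pics/w1.png",cv2.resize(im[...,::-1],(800,600),interpolation=cv2.INTER_CUBIC))
print(st["time"],st["eef_pos"],st["tcp_rot"],st["qpos"])
```

```text
1.4333 [ 0.5506647  -0.09930174  0.25186347] [ 7.03202956e-01  7.10989035e-01 -2.75575299e-04 -3.45513488e-04] [-3.59629409e-01  1.67757338e-02  1.84149141e+00 -2.30660332e-04
  1.28418128e+00 -3.70575341e-01]
```

View pics/w1.png

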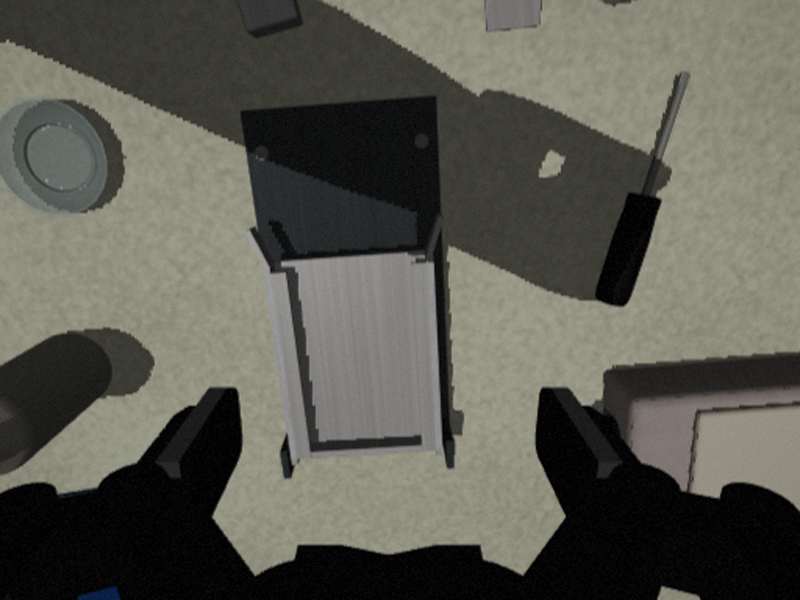

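The wrist view shows the base's front corners at (242,111) and (436,97) (800 px scale), the floor front edge near y≈258, the flares at (250,231) and (440,215), and the back end at y≈455. I'll fit the base pose from these.

Run:
```python
from h import *
import pickle
from scipy.optimize import least_squares
st,im=pickle.load(open("pics/w1.pkl","rb"))
# model points in base frame (mm) -> 800px
M=np.array([[-170,-70,10],[-170,70,10],[-59,-60,49],[-59,60,49]])/1e3
U=np.array([[242,111],[436,97],[272,271],[437,262]])/1.5625
def W(p,P):
    c,s=np.cos(p[2]),np.sin(p[2]);P=np.atleast_2d(P)
    return np.c_[p[0]+c*P[:,0]-s*P[:,1],p[1]+s*P[:,0]+c*P[:,1],P[:,2]]
f=lambda p:(proj("wrist",W(p,M),st)-U).ravel()
for n in (2,4):
    g=lambda p:f(p)[:2*n]
    r=least_squares(g,[.53,-.2,-1.5]);print(n,r.x,(f(r.x)*1.5625).round(1))
p=r.x
pickle.dump(p,open("base.pkl","wb"))
o=cv2.resize(im[...,::-1],(800,600),interpolation=cv2.INTER_CUBIC)
def ln(P,col):
    q=(proj("wrist",W(p,np.array(P)/1e3),st)*1.5625).round().astype(int)
    cv2.polylines(o,[q.reshape(-1,1,2)],True,col,1)
ln([[-170,-70,10],[-170,70,10],[115,70,10],[115,-70,10]],(0,255,0))
ln([[-59,-60,49],[-59,-44,49],[88,-44,49],[88,-60,49]],(0,0,255))
ln([[-59,60,49],[-59,44,49],[88,44,49],[88,60,49]],(0,0,255))
ln([[-64,-55,34],[-64,55,34],[88,55,34],[88,-55,34]],(255,255,0))
ln([[88,-55,48],[88,55,48]],(0,255,255));ln([[-60,-50,34],[-60,50,34]],(255,0,255))
cv2.imwrite("pics/o1.png",cv2.resize(o[80:490,220:480],None,fx=1.46,fy=1.46))
```

```text
2 [ 0.52716581 -0.16871326 -1.49336232] [-1.2  0.2  1.2 -0.  -8.4  3.6 -2.9  1.4]
4 [ 0.53058215 -0.16779353 -1.48058855] [ 0.7  0.4  2.9 -2.5 -4.5  3.5  0.9 -0.8]
```

View pics/o1.png

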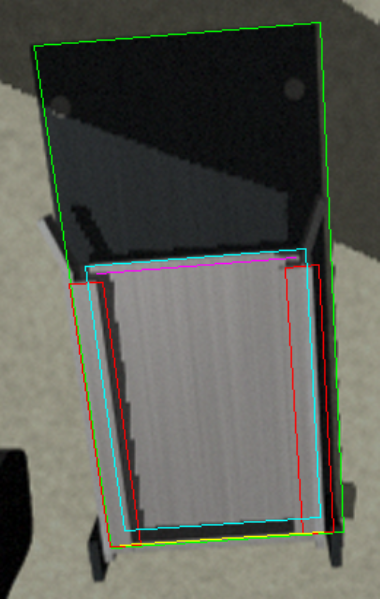

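{"fn": "step_arm", "kwargs": {
  "increments": [
    [[-5, 41, 0], [0, 0, 0]],
    [[-5, 41, 0], [0, 0, 0]],
    [[-5, 41, 0], [0, 0, 0]],
    [[-5, 41, 0], [0, 0, 0]],
    [[-5, 41, 0], [0, 0, 0]],
    [[-5, 41, 0], [0, 0, 0]],
    [[-5, 41, 0], [0, 0, 0]],
    [[0, 0, 0], [0, 0, 0]]
  ]
}}

```text
time: 2.15
eef_pos: [0.5139, 0.1898, 0.2521]
tcp_rot: [0.703, 0.711, 0.001, -0.001]
contact_force: [-0.1, -0.4, -0.2]
opening: 1.004
finger_force: 0.0
```

Run:
```python
from h import *
import pickle
st=readout.get_state();im=cams.read_camera("wrist")
pickle.dump((st,im),open("pics/w2.pkl","wb"));cv2.imwrite("pics/w2.png",cv2.resize(im[...,::-1],(800,600),interpolation=cv2.INTER_CUBIC))
print(st["time"],st["eef_pos"],st["tcp_rot"])
```

```text
2.15 [0.51392826 0.18977025 0.25208256] [ 7.03364346e-01  7.10828203e-01  5.90931362e-04 -1.23017921e-03]
```

View pics/w2.png

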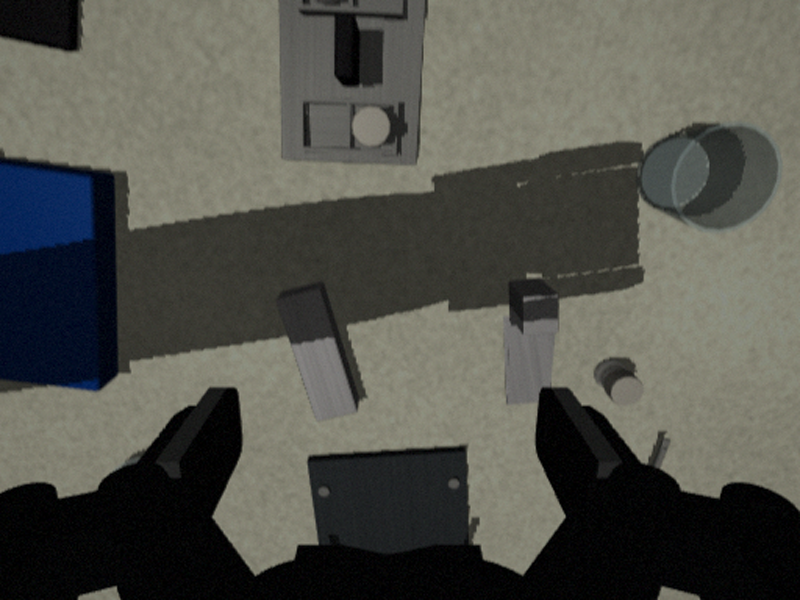

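The overlay fits the base and cradle within about 2 mm, with yaw slightly more negative than fitted. The new wrist view (800 px) shows the tray at the top (near edge (281,158)–(417,164)), the packer at (318,350) and the wedge at (530,345), thin end towards the base at (505..552,403). The base's front corners are at (309,458) and (467,447). Next I look at the tray from above.

{"fn": "step_arm", "kwargs": {
  "increments": [
    [[-6, 34, -8], [0, 0, 0]],
    [[-6, 34, -8], [0, 0, 0]],
    [[-6, 34, -8], [0, 0, 0]],
    [[-6, 34, -8], [0, 0, 0]],
    [[-6, 34, -8], [0, 0, 0]],
    [[0, 0, 0], [0, 0, 0]],
    [[0, 0, 0], [0, 0, 0]]
  ]
}}

```text
time: 2.78
eef_pos: [0.4855, 0.3546, 0.211]
tcp_rot: [0.705, 0.71, -0.001, 0.0]
contact_force: [-0.1, -0.3, -0.2]
opening: 1.001
finger_force: 0.0
```

Run:
```python
from h import *
import pickle
st=readout.get_state();im=cams.read_camera("wrist")
pickle.dump((st,im),open("pics/w3.pkl","wb"));cv2.imwrite("pics/w3.png",cv2.resize(im[...,::-1],(800,600),interpolation=cv2.INTER_CUBIC))
print(st["time"],st["eef_pos"],st["tcp_rot"])
```

```text
2.7833 [0.48552423 0.35455251 0.21102093] [ 7.04703985e-01  7.09500275e-01 -1.28460758e-03  4.67298608e-05]
```

View pics/w3.png

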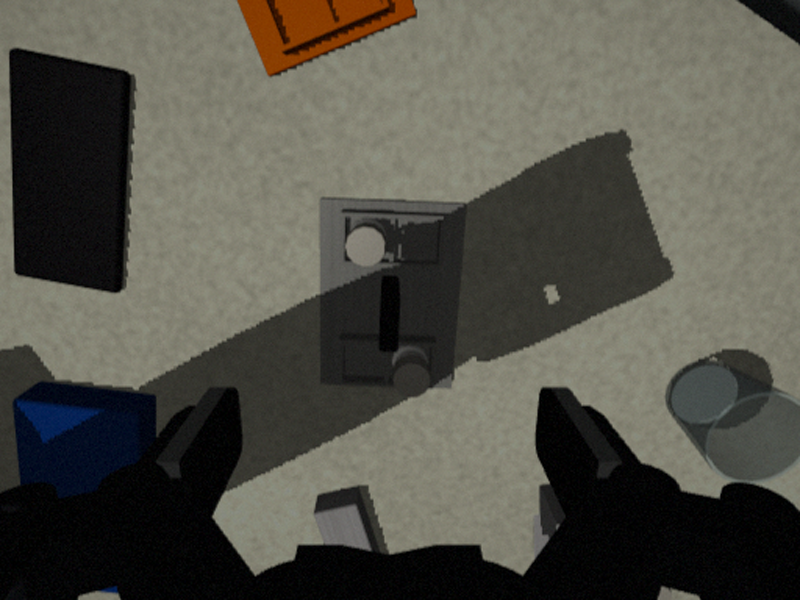

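The tray's corners are at (320,198), (467,204), (453,388) and (321,383), and the grip is at (390,313). I'll fit the tray and refit the base from both views.

Run:
```python
from h import *
import pickle
from scipy.optimize import least_squares
w={k:pickle.load(open(f"pics/w{k}.pkl","rb"))[0] for k in (1,2,3)}
def W(p,P):
    c,s=np.cos(p[2]),np.sin(p[2]);P=np.atleast_2d(P)/1e3
    return np.c_[p[0]+c*P[:,0]-s*P[:,1],p[1]+s*P[:,0]+c*P[:,1],P[:,2]]
# tray: image up=+y world; insertion dir -y => +x tray down image, y right
T=[[-70,-50,5],[-70,50,5],[70,50,5],[70,-50,5]];U=np.array([[320,198],[467,204],[453,388],[321,383]])/1.5625
f=lambda p:(proj("wrist",W(p,T),w[3])-U).ravel()
r=least_squares(f,[.485,.32,-1.5]);print("tray",r.x,(f(r.x)*1.5625).round(1))
p=r.x
print("grip top from px",ray("wrist",np.array([[380,277],[399,277],[380,350],[399,350]])/1.5625,.06,w[3]).round(4))
M1=[[-170,-70,10],[-170,70,10],[-59,-60,49],[-59,60,49],[90,-60,49],[90,60,49]];U1=np.array([[242,111],[436,97],[271,271],[437,262],[294,455],[443,446.5]])/1.5625
M2=[[-170,-70,10],[-170,70,10]];U2=np.array([[309,458],[467,447]])/1.5625
g=lambda b:np.r_[(proj("wrist",W(b,M1),w[1])-U1).ravel(),(proj("wrist",W(b,M2),w[2])-U2).ravel()]
r=least_squares(g,[.53,-.17,-1.49]);print("base",r.x,(g(r.x)*1.5625).round(1))
b=r.x;pickle.dump((b,p),open("pose.pkl","wb"))
for x in(-150,-60,18):print("base x",x,W(b,[[x,0,34]])[0].round(4))
```

```text
tray [ 0.48654707  0.32109667 -1.60004552] [ 0.2 -0.2  0.3 -0.9 -0.7  0.4  0.1  1. ]
grip top from px [[0.4802 0.352  0.06  ]
 [0.4916 0.3521 0.06  ]
 [0.4803 0.3047 0.06  ]
 [0.4922 0.3048 0.06  ]]
base [ 0.52929126 -0.16728782 -1.48768726] [ 0.4 -1.2  2.9 -2.7 -4.9  2.1 -0.3 -1.  -0.7  0.4  2.2 -0.5 -0.2  2.1
  0.9  3.1]
base x -150 [ 0.5168 -0.0178  0.034 ]
base x -60 [ 0.5243 -0.1075  0.034 ]
base x 18 [ 0.5308 -0.1852  0.034 ]
```

{"fn": "step_arm", "kwargs": {
  "increments": [
    [[0.3, -11.1, -30], [0, 0, -0.011]],
    [[0.3, -11.2, -30], [0, 0, -0.011]],
    [[0.4, -11.2, -30], [0, 0, -0.011]],
    [[0, 0, -30], [0, 0, 0]],
    [[0, 0, -30], [0, 0, 0]],
    [[0, 0, -20], [0, 0, 0]],
    [[0, 0, -15], [0, 0, 0]],
    [[0, 0, 0], [0, 0, 0]]
  ],
  "fingers": 1
}}

```text
time: 3.5
eef_pos: [0.485, 0.3184, 0.0239]
tcp_rot: [0.718, 0.697, -0.003, -0.001]
contact_force: [-1.2, -0.2, -0.4]
opening: 1.003
finger_force: 0.0
```

{"fn": "step_arm", "kwargs": {
  "increments": [
    [[0, 0, 0], [0, 0, 0]],
    [[0, 0, 0], [0, 0, 0]],
    [[0, 0, 0], [0, 0, 0]],
    [[0, 0, 0], [0, 0, 0]],
    [[0, 0, 0], [0, 0, 0]],
    [[0, 0, 0], [0, 0, 0]],
    [[0, 0, 0], [0, 0, 0]],
    [[0, 0, 0], [0, 0, 0]]
  ],
  "fingers": -1,
  "grip_force": 60
}}

```text
time: 4.17
eef_pos: [0.487, 0.3224, 0.0283]
tcp_rot: [0.716, 0.698, 0.001, 0.0]
contact_force: [-0.6, 0.1, 4.2]
opening: 0.132
finger_force: 60.4
```

{"fn": "step_arm", "kwargs": {
  "increments": [
    [[0, 0, 10], [0, 0, 0]],
    [[0, 0, 20], [0, 0, 0]],
    [[0, 0, 25], [0, 0, 0]],
    [[1, -10, 20], [0, 0, 0.01]],
    [[2, -20, 5], [0, 0, 0.01]],
    [[2.5, -29, 0], [0, 0, 0.01]],
    [[2.5, -29, 0], [0, 0, 0.01]],
    [[2.5, -29, 0], [0, 0, 0.01]]
  ]
}}

```text
time: 4.83
eef_pos: [0.4959, 0.204, 0.1071]
tcp_rot: [0.698, 0.716, -0.001, -0.0]
contact_force: [-0.0, 0.4, -2.9]
opening: 0.131
finger_force: 59.4
```

{"fn": "step_arm", "kwargs": {
  "increments": [
    [[2.5, -29, 0], [0, 0, 0.01]],
    [[2.5, -29, 0], [0, 0, 0.01]],
    [[2.5, -29, 0], [0, 0, 0.01]],
    [[2.5, -29, 0], [0, 0, 0.01]],
    [[2.5, -29, 0], [0, 0, 0.01]],
    [[2.5, -29, 0], [0, 0, 0.01]],
    [[2, -15, 0], [0, 0, 0]],
    [[1, -8, 0], [0, 0, 0]]
  ]
}}

```text
time: 5.5
eef_pos: [0.5144, 0.0062, 0.107]
tcp_rot: [0.678, 0.735, -0.0, -0.0]
contact_force: [0.5, 0.1, -2.5]
opening: 0.137
finger_force: 59.4
```

{"fn": "step_arm", "kwargs": {
  "increments": [
    [[0, 0, -10], [0, 0, 0]],
    [[0, 0, -16], [0, 0, 0]],
    [[0, 0, -10], [0, 0, 0]],
    [[0, 0, 0], [0, 0, 0]],
    [[0, 0, 0], [0, 0, 0]],
    [[0, 0, 0], [0, 0, 0]]
  ]
}}

```text
time: 6.0
eef_pos: [0.515, 0.0087, 0.0714]
tcp_rot: [0.676, 0.737, 0.0, -0.0]
contact_force: [0.4, -0.7, -2.0]
opening: 0.13
finger_force: 59.4
```

Run:
```python
from h import *
import pickle
st=readout.get_state();im=cams.read_camera("wrist")
pickle.dump((st,im),open("pics/w4.pkl","wb"));cv2.imwrite("pics/w4.png",cv2.resize(im[...,::-1],(800,600),interpolation=cv2.INTER_CUBIC))
print(st["time"],st["eef_pos"],st["tcp_rot"],R.from_quat(st["tcp_rot"]).as_matrix().round(4),st["contact_force"],st["wrist_torque"])
```

```text
6.0 [0.51495652 0.0087435  0.07141801] [ 6.76386245e-01  7.36547109e-01  5.90545570e-05 -1.51493965e-05] [[-8.500e-02  9.964e-01  1.000e-04]
 [ 9.964e-01  8.500e-02  1.000e-04]
 [ 1.000e-04  1.000e-04 -1.000e+00]] [ 0.37791994 -0.68142904 -2.00793857] [-0.02898497 -0.03492869  0.04122048]
```

View pics/w4.png

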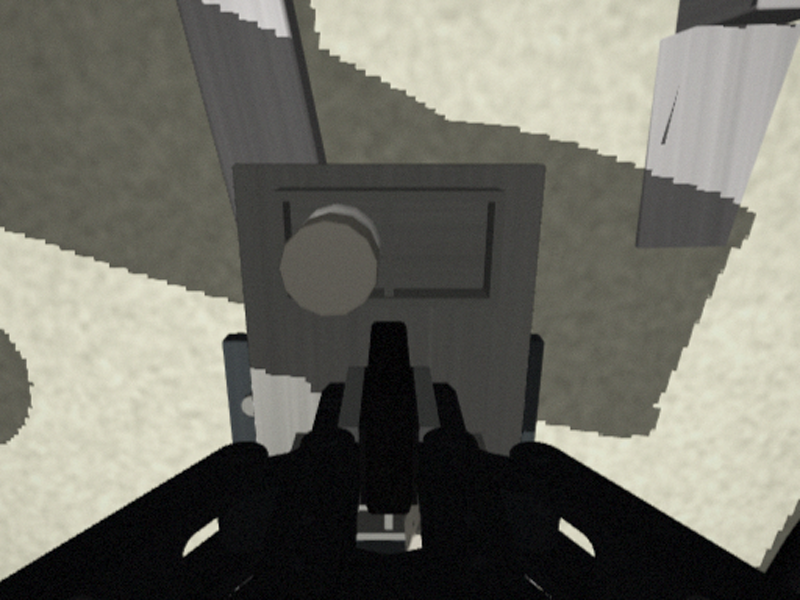

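The tray hangs square: its rear corners are at (234,164) and (545,164), and the base's front corners behind it are at about (227,337) and (543,335). Both pots are standing. I'll check the lateral offset.

Run:
```python
from h import *
import pickle
st=pickle.load(open("pics/w4.pkl","rb"))[0]
tz=.0714-.0283+.005
a=ray("wrist",np.array([[234,164],[545,164]])/1.5625,tz,st);b=ray("wrist",np.array([[226,337],[543,335]])/1.5625,.010,st)
Rt=R.from_quat(st["tcp_rot"]).as_matrix()
for n,q in(("tray",a),("base",b)):
    l=(q-st["eef_pos"])@Rt; print(n,q.round(4).tolist(),"tool frame",l.round(4).tolist(),"width",np.linalg.norm(q[1]-q[0]),"mid",l.mean(0).round(4))
```

```text
tray [[0.4604, 0.0735, 0.0481], [0.5587, 0.0818, 0.0481]] tool frame [[0.0691, -0.0488, 0.0233], [0.069, 0.0497, 0.0233]] width 0.09855910973117199 mid [0.0691 0.0005 0.0233]
base [[0.4455, -0.0021, 0.01], [0.5818, 0.0103, 0.01]] tool frame [[-0.0049, -0.0701, 0.0614], [-0.0041, 0.0667, 0.0614]] width 0.13680968507845923 mid [-0.0045 -0.0017  0.0614]
```

{"fn": "step_arm", "kwargs": {
  "increments": [
    [[-0.7, 0, -6.5], [0, 0, 0]],
    [[0, 0, 0], [0, 0, 0]],
    [[1.7, -20, 0], [0, 0, 0]],
    [[1.7, -20, 0], [0, 0, 0]],
    [[1.7, -20, 0], [0, 0, 0]],
    [[1.7, -20, 0], [0, 0, 0]],
    [[0.8, -10, 0], [0, 0, 0]],
    [[0, 0, 0], [0, 0, 0]]
  ]
}}

```text
time: 6.72
eef_pos: [0.5223, -0.0837, 0.0652]
tcp_rot: [0.678, 0.735, 0.0, 0.001]
contact_force: [0.6, -0.3, -2.5]
opening: 0.131
finger_force: 59.4
```

{"fn": "step_arm", "kwargs": {
  "increments": [
    [[1.2, -14, 0], [0, 0, 0]],
    [[1.2, -14, 0], [0, 0, 0]],
    [[1.2, -14, 0], [0, 0, 0]],
    [[1.2, -14, 0], [0, 0, 0]],
    [[1.2, -14, 0], [0, 0, 0]],
    [[0.6, -8, 0], [0, 0, 0]],
    [[0, 0, 0], [0, 0, 0]],
    [[0, 0, 0], [0, 0, 0]]
  ]
}}

```text
time: 7.38
eef_pos: [0.5283, -0.1605, 0.0647]
tcp_rot: [0.677, 0.736, 0.0, -0.0]
contact_force: [0.4, 0.9, -2.2]
opening: 0.131
finger_force: 59.4
```

{"fn": "step_arm", "kwargs": {
  "increments": [
    [[0.5, -6, -0.5], [0, 0, 0]],
    [[0.5, -6, -0.5], [0, 0, 0]],
    [[0.3, -4, 0], [0, 0, 0]],
    [[0.3, -3, 0], [0, 0, 0]],
    [[0.1, -1.5, 0], [0, 0, 0]],
    [[0, 0, 0], [0, 0, 0]]
  ]
}}

```text
time: 7.88
eef_pos: [0.5302, -0.1808, 0.0639]
tcp_rot: [0.677, 0.736, 0.0, 0.0]
contact_force: [-0.6, -1.0, -2.6]
opening: 0.132
finger_force: 59.4
```

{"fn": "step_arm", "kwargs": {
  "increments": [
    [[0.1, -1.5, 0], [0, 0, 0]],
    [[0.1, -1.5, 0], [0, 0, 0]],
    [[0, 0, 0], [0, 0, 0]]
  ]
}}

```text
time: 8.13
eef_pos: [0.5303, -0.1836, 0.0639]
tcp_rot: [0.677, 0.736, -0.0, 0.0]
contact_force: [-0.5, 0.4, -2.2]
opening: 0.131
finger_force: 59.4
```

{"fn": "step_arm", "kwargs": {
  "increments": [
    [[0.1, -1.5, 0], [0, 0, 0]],
    [[0, 0, 0], [0, 0, 0]]
  ]
}}

```text
time: 8.3
eef_pos: [0.5302, -0.1843, 0.0639]
tcp_rot: [0.677, 0.736, 0.0, -0.001]
contact_force: [-0.0, 2.6, -0.9]
opening: 0.13
finger_force: 59.6
```

{"fn": "step_arm", "kwargs": {
  "increments": [
    [[0.1, -1.5, 0], [0, 0, 0]],
    [[0, 0, 0], [0, 0, 0]]
  ]
}}

```text
time: 8.47
eef_pos: [0.5302, -0.1844, 0.0641]
tcp_rot: [0.677, 0.736, 0.001, -0.002]
contact_force: [-0.3, 8.1, 2.3]
opening: 0.131
finger_force: 60.1
```

{"fn": "step_arm", "kwargs": {
  "increments": [
    [[0.1, -1, 0], [0, 0, 0]],
    [[0, 0, 0], [0, 0, 0]]
  ]
}}

```text
time: 8.63
eef_pos: [0.5303, -0.1845, 0.0642]
tcp_rot: [0.677, 0.736, 0.002, -0.003]
contact_force: [-0.9, 10.2, 3.6]
opening: 0.127
finger_force: 60.4
```

The tray is against the back stop: force rises and motion stops at y = -0.1845. I relax the push, set the tray down and open.

{"fn": "step_arm", "kwargs": {
  "increments": [
    [[-0.2, 2, -0.7], [0, 0, 0]],
    [[0, 0, -0.7], [0, 0, 0]],
    [[0, 0, 0], [0, 0, 0]],
    [[0, 0, 0], [0, 0, 0]]
  ]
}}

```text
time: 8.97
eef_pos: [0.5304, -0.1843, 0.0625]
tcp_rot: [0.677, 0.736, 0.001, -0.001]
contact_force: [-0.8, 5.9, 1.3]
opening: 0.132
finger_force: 59.9
```

{"fn": "step_arm", "kwargs": {
  "increments": [
    [[0, 0, 0], [0, 0, 0]],
    [[0, 0, 0], [0, 0, 0]],
    [[0, 0, 0], [0, 0, 0]],
    [[0, 0, 0], [0, 0, 0]],
    [[0, 0, 0], [0, 0, 0]],
    [[0, 0, 0], [0, 0, 0]],
    [[0, 0, 0], [0, 0, 0]],
    [[0, 0, 0], [0, 0, 0]]
  ],
  "fingers": 0.3
}}

```text
time: 9.63
eef_pos: [0.5304, -0.1856, 0.0624]
tcp_rot: [0.677, 0.736, -0.0, 0.0]
contact_force: [-0.7, -0.1, -1.4]
opening: 0.651
finger_force: 0.0
```

{"fn": "step_arm", "kwargs": {
  "increments": [
    [[0, 0, 20], [0, 0, 0]],
    [[0, 0, 35], [0, 0, 0]],
    [[0, 0, 40], [0, 0, 0]],
    [[4, 18, 36], [0, 0, 0]],
    [[6, 26, 32], [0, 0, 0]],
    [[6, 26, 32], [0, 0, 0]],
    [[6, 26, 32], [0, 0, 0]],
    [[6, 26, 31], [0, 0, 0]]
  ],
  "fingers": 1
}}

```text
time: 10.3
eef_pos: [0.5582, -0.0623, 0.3224]
tcp_rot: [0.677, 0.736, 0.0, 0.0]
contact_force: [1.0, -0.8, -0.2]
opening: 1.002
finger_force: 0.0
```

{"fn": "step_arm", "kwargs": {
  "increments": [
    [[6, 26, 0], [0, 0, 0]],
    [[6, 26, 0], [0, 0, 0]],
    [[0, 0, 0], [0, 0, 0]],
    [[0, 0, 0], [0, 0, 0]]
  ]
}}

```text
time: 10.63
eef_pos: [0.5703, -0.0104, 0.3203]
tcp_rot: [0.676, 0.737, -0.0, 0.0]
contact_force: [0.7, -0.4, -0.3]
opening: 0.999
finger_force: 0.0
```

Run:
```python
from h import *
import pickle
st=readout.get_state();im=cams.read_camera("wrist")
pickle.dump((st,im),open("pics/w5.pkl","wb"));cv2.imwrite("pics/w5.png",cv2.resize(im[...,::-1],(800,600),interpolation=cv2.INTER_CUBIC))
print(st["time"],st["eef_pos"],st["tcp_rot"])
```

```text
10.6333 [ 0.57028214 -0.01037305  0.32029004] [ 6.75829207e-01  7.37058227e-01 -2.27401426e-04  2.14984493e-05]
```

View pics/w5.png

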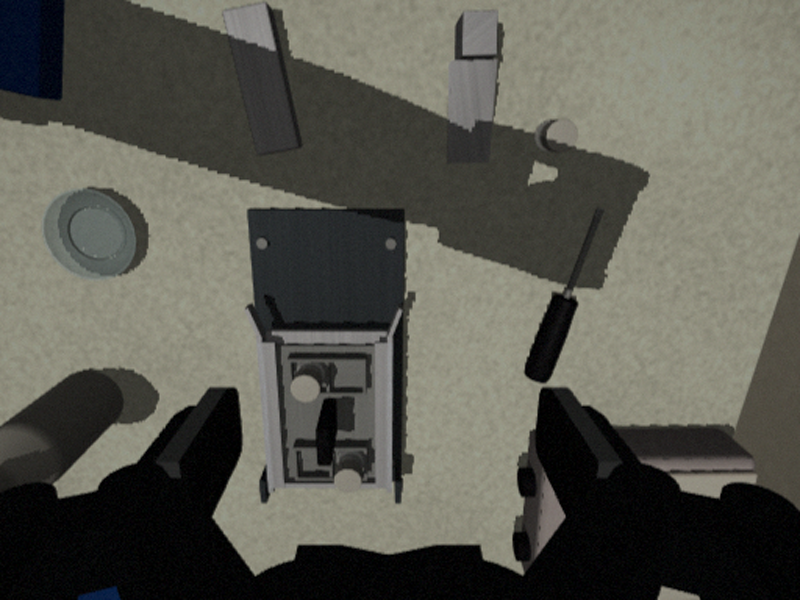

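The tray is home under the lips with both pots standing. The wedge's thin end is at (447,161)–(490,163), its slope top at (449,61)–(498,59), and its block top spans about (464,10)–(497,57). I'll fit it.

Run:
```python
from h import *
import pickle
from scipy.optimize import least_squares
st=pickle.load(open("pics/w5.pkl","rb"))[0]; st2=pickle.load(open("pics/w2.pkl","rb"))[0]
def W(p,P):
    c,s=np.cos(p[2]),np.sin(p[2]);P=np.atleast_2d(P)/1e3
    return np.c_[p[0]+c*P[:,0]-s*P[:,1],p[1]+s*P[:,0]+c*P[:,1],P[:,2]]
# +x down image, +y right
Mw=[[55,-18,4],[55,18,4],[-25,-18,24],[-25,18,24],[-55,-13,46],[-55,13,46]]
U=np.array([[447,161],[490,163],[449,61],[498,59],[464,10],[497,11]])/1.5625
M2=[[55,-18,4],[55,18,4]];U2=np.array([[505,403],[552,403]])/1.5625
f=lambda p:(proj("wrist",W(p,Mw),st)-U).ravel()
g=lambda p:np.r_[f(p),(proj("wrist",W(p,M2),st2)-U2).ravel()]
r=least_squares(f,[.62,.1,-1.5],loss='soft_l1');print("wedge",r.x,(g(r.x)*1.5625).round(1))
p=r.x;print("block",W(p,[[-40,0,30]])[0]);
Mb=[[-170,-70,10],[-170,70,10]];Ub=np.array([[248,210],[405,209]])/1.5625
q=ray("wrist",Ub,.01,st);print("base front",q.round(4).tolist(),"mid",q.mean(0),"yaw",np.arctan2(q[1,1]-q[0,1],q[1,0]-q[0,0])-np.pi/2)
```

```text
wedge [ 0.6289127   0.10667477 -1.46335146] [ 0.5  2.5 -1.3 -0.4  2.6 -0.8 -0.8  0.1 -1.4  0.8  1.2 -1.1  1.6  1.1
 -3.4 -2.6]
block [0.62462317 0.14644411 0.03      ]
base front [[0.4446, -0.0046, 0.01], [0.5834, 0.0082, 0.01]] mid [0.51398282 0.00182142 0.01      ] yaw -1.4787310476792843
```

{"fn": "step_arm", "kwargs": {
  "increments": [
    [[9, 26.1, -30], [0, 0, 0.004]],
    [[9, 26.1, -30], [0, 0, 0.004]],
    [[9, 26.1, -30], [0, 0, 0.004]],
    [[9, 26.1, -30], [0, 0, 0.004]],
    [[9, 26.1, -30], [0, 0, 0]],
    [[9, 26.1, -30], [0, 0, 0]],
    [[0, 0, 0], [0, 0, 0]],
    [[0, 0, 0], [0, 0, 0]]
  ],
  "fingers": 1
}}

```text
time: 11.35
eef_pos: [0.6226, 0.1447, 0.1365]
tcp_rot: [0.671, 0.742, -0.003, -0.002]
contact_force: [-0.1, 0.1, 0.2]
opening: 1.0
finger_force: 0.0
```

{"fn": "step_arm", "kwargs": {
  "increments": [
    [[0, 0, -28], [0, 0, 0]],
    [[0, 0, -28], [0, 0, 0]],
    [[0, 0, -28], [0, 0, 0]],
    [[0, 0, -20], [0, 0, 0]],
    [[0, 0, -14], [0, 0, 0]],
    [[0, 0, 0], [0, 0, 0]],
    [[0, 0, 0], [0, 0, 0]]
  ]
}}

```text
time: 11.93
eef_pos: [0.6251, 0.144, 0.0234]
tcp_rot: [0.671, 0.741, 0.0, 0.0]
contact_force: [0.0, -0.0, 0.8]
opening: 0.999
finger_force: 0.0
```

{"fn": "step_arm", "kwargs": {
  "increments": [
    [[0, 2, -6], [0, 0, 0]],
    [[0, 0, 0], [0, 0, 0]],
    [[0, 0, 0], [0, 0, 0]]
  ]
}}

```text
time: 12.18
eef_pos: [0.6252, 0.1473, 0.0177]
tcp_rot: [0.671, 0.742, 0.001, 0.001]
contact_force: [0.1, -0.7, -0.5]
opening: 1.0
finger_force: 0.0
```

{"fn": "step_arm", "kwargs": {
  "increments": [
    [[0, 0, 0], [0, 0, 0]],
    [[0, 0, 0], [0, 0, 0]],
    [[0, 0, 0], [0, 0, 0]],
    [[0, 0, 0], [0, 0, 0]],
    [[0, 0, 0], [0, 0, 0]],
    [[0, 0, 0], [0, 0, 0]],
    [[0, 0, 0], [0, 0, 0]],
    [[0, 0, 0], [0, 0, 0]]
  ],
  "fingers": -1,
  "grip_force": 80
}}

```text
time: 12.85
eef_pos: [0.6247, 0.1472, 0.0168]
tcp_rot: [0.671, 0.742, 0.0, 0.0]
contact_force: [-0.5, 0.6, 2.0]
opening: 0.289
finger_force: 79.2
```

{"fn": "step_arm", "kwargs": {
  "increments": [
    [[0, 0, 15], [0, 0, 0]],
    [[0, 0, 25], [0, 0, 0]],
    [[0, 0, 20], [0, 0, 0]],
    [[-22, -29, 0], [0, 0, -0.004]],
    [[-22, -29, 0], [0, 0, -0.004]],
    [[-22, -29, 0], [0, 0, -0.004]],
    [[-22, -29, 0], [0, 0, -0.003]],
    [[-22, -29, 0], [0, 0, 0]]
  ]
}}

```text
time: 13.52
eef_pos: [0.5126, 0.0013, 0.0767]
tcp_rot: [0.676, 0.737, -0.0, -0.0]
contact_force: [0.4, -0.9, -1.5]
opening: 0.282
finger_force: 79.1
```

{"fn": "step_arm", "kwargs": {
  "increments": [
    [[0, 0, -15], [0, 0, 0]],
    [[0, 0, -20], [0, 0, 0]],
    [[0, 0, -8], [0, 0, 0]],
    [[0, 0, 0], [0, 0, 0]],
    [[0, 0, 0], [0, 0, 0]]
  ]
}}

```text
time: 13.93
eef_pos: [0.514, 0.0024, 0.0333]
tcp_rot: [0.676, 0.737, -0.0, -0.001]
contact_force: [0.1, 0.1, -2.1]
opening: 0.292
finger_force: 79.1
```

{"fn": "step_arm", "kwargs": {
  "increments": [
    [[0, 0, -4], [0, 0, 0]],
    [[0, 0, -2], [0, 0, 0]],
    [[0, 0, 0], [0, 0, 0]],
    [[0, 0, 0], [0, 0, 0]]
  ]
}}

```text
time: 14.27
eef_pos: [0.5146, 0.0023, 0.0277]
tcp_rot: [0.676, 0.737, 0.0, 0.0]
contact_force: [-0.2, 0.0, -1.3]
opening: 0.289
finger_force: 79.1
```

{"fn": "step_arm", "kwargs": {
  "increments": [
    [[0, 0, -0.8], [0, 0, 0]],
    [[0, 0, 0], [0, 0, 0]],
    [[0, 0, 0], [0, 0, 0]]
  ]
}}

```text
time: 14.52
eef_pos: [0.5145, 0.0022, 0.0268]
tcp_rot: [0.676, 0.737, 0.0, 0.0]
contact_force: [0.3, -0.2, -2.6]
opening: 0.289
finger_force: 79.1
```

{"fn": "step_arm", "kwargs": {
  "increments": [
    [[0, 0, -0.7], [0, 0, 0]],
    [[0.8, -10, 0], [0, 0, 0]],
    [[1.3, -15, 0], [0, 0, 0]],
    [[1.3, -15, 0], [0, 0, 0]],
    [[0.4, -5, 0], [0, 0, 0]],
    [[0, 0, 0], [0, 0, 0]],
    [[0, 0, 0], [0, 0, 0]]
  ]
}}

```text
time: 15.1
eef_pos: [0.5192, -0.0439, 0.0267]
tcp_rot: [0.676, 0.737, 0.0, 0.002]
contact_force: [-0.1, -2.0, 2.6]
opening: 0.292
finger_force: 79.6
```

{"fn": "step_arm", "kwargs": {
  "increments": [
    [[0.2, -2, 0], [0, 0, 0]],
    [[0.2, -2, 0], [0, 0, 0]],
    [[0, 0, 0], [0, 0, 0]]
  ]
}}

```text
time: 15.35
eef_pos: [0.5191, -0.0458, 0.0267]
tcp_rot: [0.677, 0.736, 0.001, -0.0]
contact_force: [0.1, 3.3, 4.7]
opening: 0.297
finger_force: 80.2
```

{"fn": "step_arm", "kwargs": {
  "increments": [
    [[0.2, -2, 0], [0, 0, 0]],
    [[0.2, -2, 0], [0, 0, 0]],
    [[0, 0, 0], [0, 0, 0]]
  ]
}}

```text
time: 15.6
eef_pos: [0.5194, -0.0493, 0.0267]
tcp_rot: [0.676, 0.737, 0.001, -0.0]
contact_force: [-0.3, 4.5, 6.6]
opening: 0.289
finger_force: 80.3
```

{"fn": "step_arm", "kwargs": {
  "increments": [
    [[0.2, -2, 0], [0, 0, 0]],
    [[0.2, -2, 0], [0, 0, 0]],
    [[0, 0, 0], [0, 0, 0]]
  ]
}}

```text
time: 15.85
eef_pos: [0.5197, -0.0523, 0.0267]
tcp_rot: [0.677, 0.736, 0.002, -0.001]
contact_force: [-1.6, 8.6, 7.0]
opening: 0.294
finger_force: 80.4
```

Run:
```python
from h import *
import pickle
pickle.dump((cams.read_camera("scene"),cams.read_camera("wrist")),open("pics/b4.pkl","wb"))
```

{"fn": "step_arm", "kwargs": {
  "increments": [
    [[0.2, -2, 0], [0, 0, 0]],
    [[0.2, -2, 0], [0, 0, 0]],
    [[0.2, -2, 0], [0, 0, 0]],
    [[0, 0, 0], [0, 0, 0]],
    [[0, 0, 0], [0, 0, 0]]
  ]
}}

```text
time: 16.37
eef_pos: [0.5199, -0.0569, 0.0267]
tcp_rot: [0.677, 0.736, 0.002, -0.002]
contact_force: [-2.1, 13.4, 9.4]
opening: 0.292
finger_force: 80.8
```

{"fn": "step_arm", "kwargs": {
  "increments": [
    [[0.2, -2, 0], [0, 0, 0]],
    [[0.2, -2, 0], [0, 0, 0]],
    [[0.2, -2, 0], [0, 0, 0]],
    [[0, 0, 0], [0, 0, 0]],
    [[0, 0, 0], [0, 0, 0]]
  ]
}}

```text
time: 16.78
eef_pos: [0.5205, -0.0628, 0.0267]
tcp_rot: [0.677, 0.736, 0.002, -0.003]
contact_force: [-1.9, 12.7, 9.6]
opening: 0.29
finger_force: 80.8
```

{"fn": "step_arm", "kwargs": {
  "increments": [
    [[0.2, -2, 0], [0, 0, 0]],
    [[0.2, -2, 0], [0, 0, 0]],
    [[0.1, -1, 0], [0, 0, 0]],
    [[0, 0, 0], [0, 0, 0]],
    [[0, 0, 0], [0, 0, 0]]
  ]
}}

```text
time: 17.2
eef_pos: [0.5209, -0.0677, 0.0267]
tcp_rot: [0.677, 0.736, 0.002, -0.003]
contact_force: [-2.1, 13.3, 10.0]
opening: 0.292
finger_force: 80.8
```

Run:
```python
from h import *
import pickle
s1,w1=pickle.load(open("pics/b4.pkl","rb"));s2=cams.read_camera("scene");w2=cams.read_camera("wrist")
b,_=pickle.load(open("pose.pkl","rb"))
def W(P):
    c,s=np.cos(b[2]),np.sin(b[2]);P=np.atleast_2d(P)/1e3
    return np.c_[b[0]+c*P[:,0]-s*P[:,1],b[1]+s*P[:,0]+c*P[:,1],P[:,2]]
for n,P in dict(flare=[-88,64,49],front=[-55,60,45],back=[90,60,45],grip=[18,0,90],base=[-165,70,10],corner=[110,70,10]).items():
    q=proj("scene",W([P]))[0];q5=proj("scene",W([[P[0],P[1],P[2]+5]]))[0]-q
    x,y=q.round().astype(int);h=9
    T=cv2.cvtColor(s1,7)[y-h:y+h,x-h:x+h];S=cv2.cvtColor(s2,7)[y-h:y+h,x-h:x+h]
    d,rp=cv2.phaseCorrelate(np.float32(T),np.float32(S),cv2.createHanningWindow((2*h,2*h),cv2.CV_32F))
    print(n,q.round(1),"px per 5mm up",q5.round(2),"shift",np.round(d,2),round(rp,2))
c=lambda s:cv2.resize(s[140:220,90:230,::-1],(400,228),interpolation=cv2.INTER_CUBIC)
a=np.hstack([c(s1),c(s2)]);w=np.hstack([cv2.resize(x[...,::-1],(400,300)) for x in(w1,w2)])
cv2.imwrite("pics/fin.png",np.vstack([a,w]))
st=readout.get_state();print(st["eef_pos"],st["contact_force"])
```

```text
flare [176.  190.9] px per 5mm up [-0.26 -1.14] shift [-0.18 -0.92] 1.02
front [163.6 192.2] px per 5mm up [-0.31 -1.13] shift [3.59 2.59] 0.47
back [107.7 199.2] px per 5mm up [-0.52 -1.12] shift [-0.3  -0.05] 0.95
grip [132.  167.5] px per 5mm up [-0.43 -1.24] shift [ 0.27 -0.58] 1.12
base [206.3 197.7] px per 5mm up [-0.14 -1.08] shift [0.35 0.01] 0.75
corner [103.4 210.9] px per 5mm up [-0.53 -1.06] shift [0.05 0.03] 1.0
[ 0.52092973 -0.06769647  0.02673736] [-1.63280438 13.63468063 10.35730824]
```

View pics/fin.png

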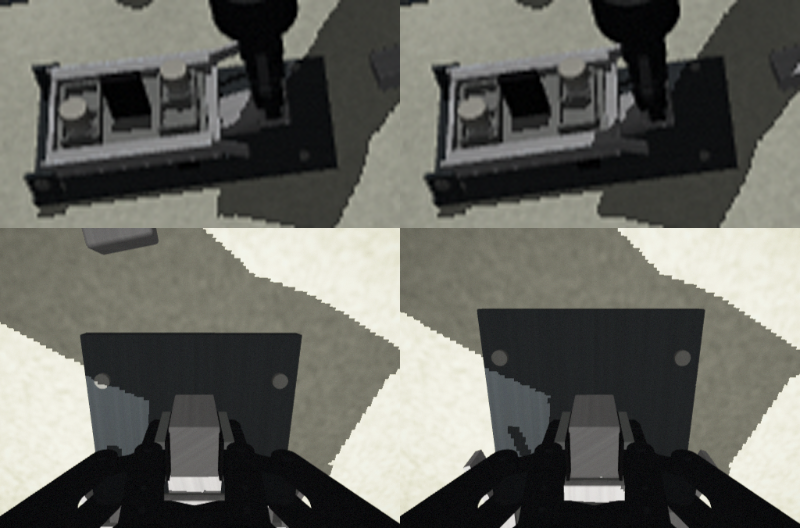

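The wrist and scene pairs, before and after, show the wedge centred under the bar. The flare rose about 4 mm while the base and hinge stayed still, so the bar is up about 3.5–5 mm. The tray is home and both pots are standing. The force is a steady 13 N, so I hand in.

```bash
python3 -c "
from plant import sign_off
print(sign_off())"
```

```text
the job is handed in; nothing more can be done
None
```

I handed the job in at about 17 s of the 64 s allowed, with no verdict returned: the tray is home and let go, both pots are standing, and the gripper still holds the wedge, which props the cradle's front bar up by an estimated 3.5–5 mm.

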